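Click a reagent bottle into the one-way lane

ROBOT

A 6-joint arm with a two-finger parallel gripper is mounted at the origin on a cart in front of the work surface, level with it; the furniture and walls round the work are solid. World frame = base frame: x ahead of the robot, y to its left, z up, the work surface at z = 0. Lengths are in m, angles in rad, forces in N, time in s.
With the tool pointing down it reaches from about 0.375 to 0.975 m from the base axis. Payload 3.8 kg.
Tool frame: the origin (TCP) lies midway between the tips of the shut fingers; the grasp point (between the pads) lies 19 mm behind it (bot.hold_point_z is the distance from the TCP to the grasp point, in m); z points along the fingers, y is the line along which they close (so a half turn about z gives the same grasp; the last joint's range is limited). The gripper opens to 85 mm and grips with 20 to 120 N. Pads are 22 mm wide; open, the fingers measure 114 mm over their backs; the gripper's body (76 mm by 85 mm) begins 54 mm behind the grasp point. The pads swing forward as they close: fully open they stand 13 mm farther back than shut.
Start: joints at [-1.16, 0.264, 1.604, -0, 1.274, -0.037], TCP at [0.292, -0.608, 0.231] pointing down, gripper open.
Joint ranges: [-2.63, 2.63], [-0.94, 2.18], [0.31, 2.57], [-1.31, 4.45], [0, 2.66], [-2.55, 2.55]. Speed limits (rad/s): [2.57, 2.57, 3.14, 3.14, 3.14, 3.14].

INTERFACE

Orientations are given as a unit quaternion [x, y, z, w].
In Python, from bench import bot, read_camera gives the robot as it stands.
- The arm moves only by the tool step_arm, never from a script. Its argument "moves" is a list of rows, each an object of numbers: "dx", "dy", "dz": the shift along the tool's x, y, z in mm; "ax", "ay", "az": the turn, a rotation vector about the tool's x, y, z in degrees. A call has 1 to 10 rows; each row shifts and turns the commanded pose from where the row before left it, along the tool's axes as they then stand; what a row does not reach is not made up. A row lasts 1/12 s, in which the tool goes at most 41.7 mm and 7.16 degrees, less where a joint would pass 70% of its speed; a pose out of reach is approached as far as the arm can. A call is refused whole if a number of a shift passes 41.7 or a number of a turn 7.16, either way. A call with a gripper value outside its range is refused whole. "fingers" is the finger opening in mm, from 0 to 85.4, set as the call begins (left out, the last holds). The fingers move at their own pace and stop on an object; "grip_force" is the grip in N (left out, the last holds). Time passes only in rows, so rows that do not move let the fingers close. It gives the time, the measured TCP pose, the force, the opening and the grip force at its end, in the units of the state.
- bot.read_state(): the state, without advancing time (a new reading comes with each control period).
- read_camera(name): name is "scene" or "top" or "wrist"; returns a dict with "img" (384x512x3 uint8, red, green, blue), "fx", "fy", "cx", "cy" (pixels), "k1" (the pictures are not rectified: a ray, as slopes to the right and down, at radius r is drawn at 1 + k1 r^2 times it, then the intrinsics apply), "rvec" (rotation vector, rad) and "tvec" (3), from world to camera coordinates, as OpenCV has them. Camera axes: x right, y down, z forward; pixel columns grow to the right and rows downward; lengths in m; the calibration is good to about 2 mm. A picture is of the moment at which its call begins. There is no depth.
- bot.finish_job(): hands the job in; it is judged then, once.
The state is a dict: "clock": time; "q": joint angles; "joint_velocities": joint speeds; "joint_efforts": joint torques, N m; "tool_pos": TCP position; "orientation": TCP orientation; "force": force on the tool from outside, world axes, zero at the start; "torque": the same for the moment, N m; "finger_gap": opening from 0.0 (shut) to 1.0 (fully open); "finger_force": force on a finger pad.
Only numpy, scipy, OpenCV 4.12 (cv2) and the standard library are available. Lean on these libraries where they do the work, as an engineer would, in place of code of your own. Each camera call takes 0.05 s, during which the arm holds its last target. There are 200 camera calls.

TASK

Stand the amber screw-cap bottle (not the taller dropper bottle) upright in the flared mouth of the low one-way lane, then slide it along the lane so that it pushes the sprung pawl aside and passes it, until the pawl has clicked fully back behind it. Leave the bottle standing in the pocket between pawl and end wall, and leave the other bottles standing where they are.

Things in the scene. Friction and masses are not known exactly. Their poses are not given: they have to be found in the camera images.
- bottle_mid (a point): Mid-height point of the bottle to move: amber, flat black screw cap, 78 mm tall, loose, about 55 g, standing on the worktop. Body a cylinder 34 mm across up to 70 mm, cap 20 mm across above it; z axis up. Grip the upper body from any side; other bottles stand 85 mm or more away, centre to centre.
- lane: Fixed bottle lane, open on top. Origin: centre line, underside, level with the pawl's pivot; x = push direction, y left, z up. Floor 4 mm, walls 34 mm above the worktop; 50 mm wide inside. Flared mouth x -65 to -37 mm: stand the bottle at x -35, clear of the pawl. Its centre meets the pawl at x 0, is free of it past 60; end wall's face at x 98 (centre at most 81).
- pawl (a joint): Sprung steel pawl, a bar 44 mm long, 8 to 28 mm above the worktop, on an upright pin at lane x 0, y +32 mm. 0 rad = at rest on its stop, slanting across the lane, tip at lane x 28, y -2 mm. Grows to at most 0.87 as a bottle pushes it forward and to the left; 1 to 5 N do it. A spring returns it to 0; it turns no further back, so it blocks return.
- dropper_mid (a point): Mid-height point of a bystander: the taller amber bottle with a pointed red dropper bulb, 38 mm across, 111 mm tall, loose; leave it standing where it is. (A white bottle with a blue screw cap, 33 mm across, 66 mm tall, is fixed near by. A tall microscope, 0.43 m high, stands fixed right of the lane, y -0.26 to -0.04 m, x 0.34 to 0.76 m: keep the arm clear of it.)
Things that resemble listed ones, but are neither listed nor needed, are in the scene too. What is shaped like the part that bears bottle_mid but green is not meant.

How it is judged:
On the way, in this order (a step that is already met when the one before it is completed fails the run):
1. the bottle is in the mouth of the lane, ahead of the pawl, upright and down within about 13 mm of the lane floor (x of bottle_mid in the frame of lane between -0.075 and 0.004 m and value of joint pawl below 0.15 rad and y of bottle_mid in the frame of lane between -0.02 and 0.02 m and z of bottle_mid in the frame of lane below 0.06 m and angle between bottle_mid's own z axis and vertical below 0.25 rad), for 0.1 s.
2. the bottle, upright and down in the lane, pushes the pawl aside (x of bottle_mid in the frame of lane between 0.01 and 0.06 m and value of joint pawl above 0.3 rad and contact force between bottle and pawl above 0.1 N and y of bottle_mid in the frame of lane between -0.02 and 0.02 m and z of bottle_mid in the frame of lane below 0.06 m and angle between bottle_mid's own z axis and vertical below 0.25 rad), for 0.04 s.
At the end, for the whole second after the job is handed in: The amber screw-cap bottle stands upright (within 7 degrees), at rest on the lane floor in the pocket past the pawl (its centre 46 to 88 mm past the pivot and within 20 mm of the centre line), and the pawl is back at rest (under 0.1 rad) (x of bottle_mid in the frame of lane between 0.046 and 0.088 m and y of bottle_mid in the frame of lane between -0.02 and 0.02 m and z of bottle_mid in the frame of lane below 0.049 m and angle between bottle_mid's own z axis and vertical below 0.12 rad and value of joint pawl below 0.1 rad and linear speed of bottle below 0.02 m/s); the robot touches nothing.
It fails at once if the dropper bottle is moved by more than 20 mm or tipped (distance of dropper_mid from where it was at the start of the episode above 0.02 m or angle between dropper_mid's own z axis and vertical above 0.3 rad).
It also fails if it takes over 48 s, if anything falls off the work surface, if the arm or the gripper's body presses on something with over 40 N, if the wrist force passes 120 N, or if a joint passes its speed limit or range.

## Working session

There is one attempt and no reset: what is moved stays moved. The work goes in short steps, Python scripts to look and compute and a tool call to move; the robot and the scene stay as the last step left them, time stands still between calls to the robot, and variables do not carry over. Pictures are saved under pics/ and viewed, at most 10 in all, crops included, and the job is handed in when it is done.

Besides the shell and the picture viewer there is one more tool, called as a command line: name --argument value ..., lists and objects as JSON in quotes. step_arm: Moves the arm, as the interface text tells. Its arguments: {"type":"object","properties":{"moves":{"type":"array"},"fingers":{"type":"number"},"grip_force":{"type":"number"}},"required":["moves"]}

```bash
mkdir -p pics; cat > h.py <<'E'
import numpy as np, cv2
from bench import bot, read_camera
def cam(n):
    c=read_camera(n); c['R']=cv2.Rodrigues(np.array(c['rvec'],float))[0]; c['t']=np.array(c['tvec'],float)
    c['K']=np.array([[c['fx'],0,c['cx']],[0,c['fy'],c['cy']],[0,0,1.]]); c['D']=np.array([c['k1'],0,0,0,0.]); return c
def save(c,f): cv2.imwrite('pics/'+f,c['img'][:,:,::-1])
def ray(c,u,v):
    p=cv2.undistortPoints(np.array([[[u,v]]],float),c['K'],c['D'])[0,0]
    return -c['R'].T@c['t'], c['R'].T@np.array([p[0],p[1],1.])
def plane(c,u,v,z):
    o,d=ray(c,u,v); return o+d*(z-o[2])/d[2]
def proj(c,P): return cv2.projectPoints(np.array(P,float).reshape(-1,1,3),np.array(c['rvec'],float),c['t'],c['K'],c['D'])[0][:,0]
E
python3 - <<'E'
from h import *
for n in('scene','top'):
    c=cam(n); save(c,n+'0.png'); print(n,-c['R'].T@c['t'],c['fx'],c['k1'])
E
```

```text
scene [-0.03471604  0.51025513  0.72022256] 393.1808569950056 -0.12640393935611619
top [0.41545442 0.26547541 0.92471137] 393.64283094755285 -0.014948885921866531
```

View pics/scene0.png

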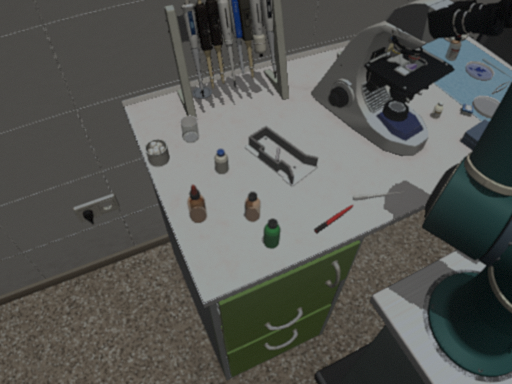

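View pics/top0.png

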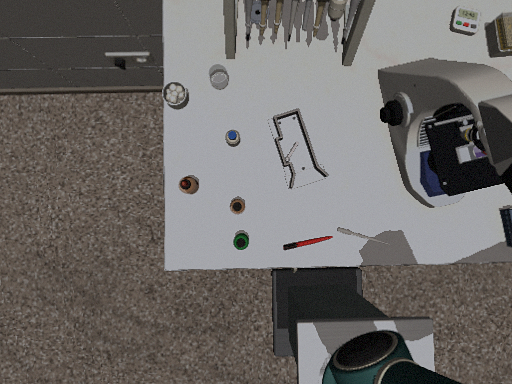

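The scene view shows the amber bottle at (253,206) and the green decoy at (272,234). In the top view the amber bottle is at (237,205), the dropper at (189,184) and white/blue at (232,137). The lane's mouth is near (308,180) and its end wall near (285,113). I'll enlarge the lane for accuracy.

```bash
python3 - <<'E'
from h import *
c=cam('top'); im=c['img'][:,:,::-1]
cr=cv2.resize(im[90:215,215:340],None,fx=4.6,fy=4.6,interpolation=cv2.INTER_CUBIC); cv2.imwrite('pics/lane.png',cr)
for n,p,z in[('cap',(237,205.5),.078),('dropper',(187,183),.1),('wh',(232,136),.066)]: print(n,plane(c,*p,z))
s=cam('scene'); print('cap scene',plane(s,252.5,196,.078))
b=bot.read_state(); print(b['orientation'],b['clock'],bot.hold_point_z)
E
```

```text
cap [0.42242519 0.29154114 0.078     ]
dropper [0.47148514 0.39471037 0.1       ]
wh [0.57539317 0.3001026  0.066     ]
cap scene [0.41684319 0.29288579 0.078     ]
[ 9.75033645e-01  2.22056048e-01 -1.31724965e-04 -6.96897164e-04] 0.2 0.0187
```

View pics/lane.png

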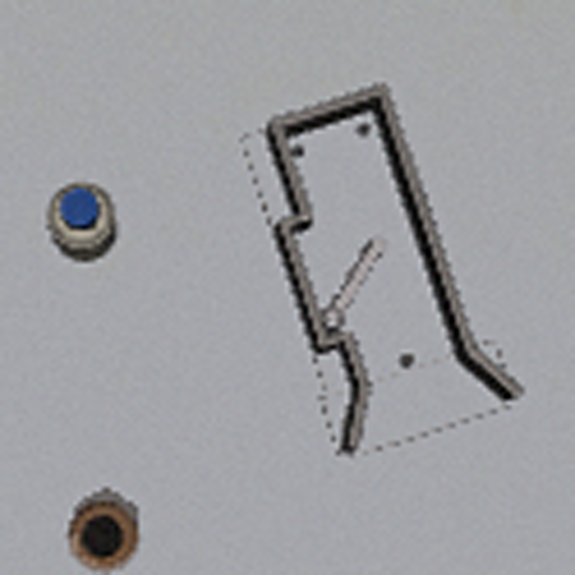

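The crop shows the lane's end wall from (275,127) to (383,92), its right wall from (382,97) to (465,353), the pawl pin at (332,319) and the pawl tip at (378,243). The amber cap is at (102,537).

```bash
python3 - <<'E'
from h import *
c=cam('top')
P=lambda x,y,z: plane(c,(x+.5)/4.6-.5+215,(y+.5)/4.6-.5+90,z)
rw0,rw1=P(463,355,.034),P(382,97,.034)
d=(rw1-rw0)[:2]; L=np.linalg.norm(d); d/=L; l=np.array([-d[1],d[0]])
pin=P(332,319,.03)[:2]; tip=P(378,243,.028)[:2]; ew=P(275,127,.034)[:2];lw=P(300,190,.034)[:2]; ml=P(362,385,.034)[:2]
yaw=np.degrees(np.arctan2(d[1],d[0])); print('len',L,'yaw',yaw)
o=pin-.032*l; f=lambda p:((p-o)@d,(p-o)@l)
print('origin',o,'d',d)
for n,p in dict(pin=pin,tip=tip,ew=ew,lw=lw,ml=ml,rw0=rw0[:2],rw1=rw1[:2]).items(): print(n,np.round(f(p),4))
print('bottle',P(102,537,.078), 'body',P(104,535,.07))
print('place',o-.035*d,'end',o+.072*d)
E
```

```text
len 0.13510851058630174 yaw 15.763043350081253
origin [0.53553227 0.1464445 ] d [0.96239342 0.27165955]
pin [-0.     0.032]
tip [ 0.03   -0.0016]
ew [0.0997 0.0313]
lw [0.0658 0.0287]
ml [-0.036  0.028]
rw0 [-0.0363 -0.0244]
rw1 [ 0.0988 -0.0244]
bottle [0.42061609 0.29204121 0.078     ] body [0.42158688 0.29133293 0.07      ]
place [0.5018485  0.13693642] end [0.60482459 0.16600399]
```

step_arm --moves '[{"dz": -38,"az": 5},{"dz": -38,"az": 5},{"dz": -38},{"dz": -38},{"dz": -38},{"dz": -38},{"dz": -38},{"dz": -38},{},{}]' --fingers 85

```text
validation failed for argument at $.mo...
```

step_arm --moves '[{"dx": 0,"dy": 0,"dz": -38,"ax": 0,"ay": 0,"az": 5},{"dx": 0,"dy": 0,"dz": -38,"ax": 0,"ay": 0,"az": 5},{"dx": 0,"dy": 0,"dz": -38,"ax": 0,"ay": 0,"az": 0},{"dx": 0,"dy": 0,"dz": -38,"ax": 0,"ay": 0,"az": 0},{"dx": 0,"dy": 0,"dz": -38,"ax": 0,"ay": 0,"az": 0},{"dx": 0,"dy": 0,"dz": -38,"ax": 0,"ay": 0,"az": 0},{"dx": 0,"dy": 0,"dz": -38,"ax": 0,"ay": 0,"az": 0},{"dx": 0,"dy": 0,"dz": -38,"ax": 0,"ay": 0,"az": 0}]' --fingers 85

```text
clock: 0.92
tool_pos: [0.2921, -0.608, 0.5372]
orientation: [0.991, 0.136, 0.0, 0.0]
force: [-0.3, -0.8, 0.1]
finger_gap: 0.998
finger_force: 0.0
```

step_arm --moves '[{"dx": 21,"dy": -33,"dz": 0},{"dx": 21,"dy": -33,"dz": 0},{"dx": 21,"dy": -33,"dz": 0},{"dx": 21,"dy": -33,"dz": 0},{"dx": 21,"dy": -33,"dz": 0},{"dx": 21,"dy": -33,"dz": 0},{"dx": 21,"dy": -33,"dz": 0},{"dx": 21,"dy": -33,"dz": 0}]'

```text
validation failed for argument at $.mo...
```

step_arm --moves '[{"dx": 21,"dy": -33,"dz": 0},{"dx": 21,"dy": -33,"dz": 0},{"dx": 21,"dy": -33,"dz": 0},{"dx": 21,"dy": -33,"dz": 0},{"dx": 21,"dy": -33,"dz": 0},{"dx": 21,"dy": -33,"dz": 0},{"dx": 21,"dy": -33,"dz": 0},{"dx": 21,"dy": -33,"dz": 0}]'

```text
validation failed for argument at $.mo...
```

step_arm --moves '[{"dx": 21,"dy": -33,"dz": 0,"ax": 0,"ay": 0,"az": 0},{"dx": 21,"dy": -33,"dz": 0,"ax": 0,"ay": 0,"az": 0},{"dx": 21,"dy": -33,"dz": 0,"ax": 0,"ay": 0,"az": 0},{"dx": 21,"dy": -33,"dz": 0,"ax": 0,"ay": 0,"az": 0},{"dx": 21,"dy": -33,"dz": 0,"ax": 0,"ay": 0,"az": 0},{"dx": 21,"dy": -33,"dz": 0,"ax": 0,"ay": 0,"az": 0},{"dx": 21,"dy": -33,"dz": 0,"ax": 0,"ay": 0,"az": 0},{"dx": 21,"dy": -33,"dz": 0,"ax": 0,"ay": 0,"az": 0}]'

```text
clock: 1.58
tool_pos: [0.3828, -0.307, 0.5353]
orientation: [0.991, 0.136, 0.0, 0.0]
force: [0.7, 1.7, 0.4]
finger_gap: 0.995
finger_force: 0.0
```

step_arm --moves '[{"dx": 21,"dy": -33,"dz": 0,"ax": 0,"ay": 0,"az": 0},{"dx": 21,"dy": -33,"dz": 0,"ax": 0,"ay": 0,"az": 0},{"dx": 21,"dy": -33,"dz": 0,"ax": 0,"ay": 0,"az": 0},{"dx": 21,"dy": -33,"dz": 0,"ax": 0,"ay": 0,"az": 0},{"dx": 21,"dy": -33,"dz": 0,"ax": 0,"ay": 0,"az": 0},{"dx": 21,"dy": -33,"dz": 0,"ax": 0,"ay": 0,"az": 0},{"dx": 21,"dy": -33,"dz": 0,"ax": 0,"ay": 0,"az": 0},{"dx": 21,"dy": -33,"dz": 0,"ax": 0,"ay": 0,"az": 0}]'

```text
clock: 2.25
tool_pos: [0.4732, -0.0074, 0.5355]
orientation: [0.991, 0.136, 0.0, 0.0]
force: [0.9, -0.3, 0.4]
finger_gap: 0.997
finger_force: 0.0
```

step_arm --moves '[{"dx": 3,"dy": -38,"dz": 0,"ax": 0,"ay": 0,"az": 0},{"dx": 3,"dy": -38,"dz": 0,"ax": 0,"ay": 0,"az": 0},{"dx": 3,"dy": -38,"dz": 0,"ax": 0,"ay": 0,"az": 0},{"dx": 3,"dy": -38,"dz": 10,"ax": 0,"ay": 0,"az": 0},{"dx": 3,"dy": -25,"dz": 30,"ax": 0,"ay": 0,"az": 0},{"dx": 3,"dy": -25,"dz": 30,"ax": 0,"ay": 0,"az": 0},{"dx": 3,"dy": -25,"dz": 30,"ax": 0,"ay": 0,"az": 0},{"dx": 3,"dy": -25,"dz": 30,"ax": 0,"ay": 0,"az": 0},{"dx": 3,"dy": -25,"dz": 30,"ax": 0,"ay": 0,"az": 0},{"dx": 3,"dy": -25,"dz": 30,"ax": 0,"ay": 0,"az": 0}]'

```text
clock: 3.08
tool_pos: [0.42, 0.2906, 0.344]
orientation: [0.991, 0.136, 0.0, -0.0]
force: [1.1, -0.5, -0.1]
finger_gap: 0.992
finger_force: 0.0
```

step_arm --moves '[{"dx": 0,"dy": 0,"dz": 38,"ax": 0,"ay": 0,"az": 0},{"dx": 0,"dy": 0,"dz": 38,"ax": 0,"ay": 0,"az": 0},{"dx": 0,"dy": 0,"dz": 38,"ax": 0,"ay": 0,"az": 0},{"dx": 0,"dy": 0,"dz": 30,"ax": 0,"ay": 0,"az": 0},{"dx": 0,"dy": 0,"dz": 0,"ax": 0,"ay": 0,"az": 0},{"dx": 0,"dy": 0,"dz": 0,"ax": 0,"ay": 0,"az": 0}]'

```text
clock: 3.58
tool_pos: [0.4193, 0.2887, 0.1997]
orientation: [0.991, 0.136, -0.002, 0.001]
force: [0.8, 0.3, 0.8]
finger_gap: 0.995
finger_force: 0.0
```

```bash
python3 - <<'E'
from h import *
c=cam('wrist'); save(c,'w1.png'); print(proj(c,[[.421,.2915,.078],[.421,.2915,0]]),-c['R'].T@c['t'],bot.read_state()['tool_pos'])
E
```

```text
[[252.10843001 185.91443618]
 [252.68380844 168.33704008]] [0.4836041  0.30676898 0.34206496] [0.42102701 0.28973015 0.20224355]
```

View pics/w1.png

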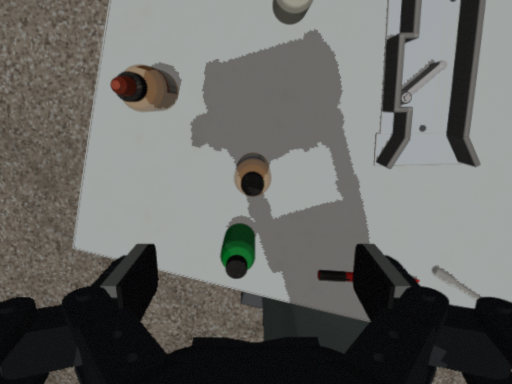

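The wrist view shows the bottle cap at (252,184), within 2 px of the prediction (252,186). The pawl pin is at (407,98), its tip at (442,65), and the lane is clear. I'll refine the lane from this view and descend.

```bash
python3 - <<'E'
from h import *
c=cam('wrist')
o=np.array([.5361,.1481]);a=np.radians(15.76);d=np.array([np.cos(a),np.sin(a)]);l=np.array([-d[1],d[0]])
for n,p,z in[('pin',(407,98),.03),('tip',(442,65),.028),('rwall top bend inner',(455,130),.034),('rwall',(470,20),.034),('flare R',(474,165),.034),('flare L',(385,166),.034)]:
    w=plane(c,*p,z)[:2]-o; print(n,np.round([w@d*1e3,w@l*1e3],1))
E
```

```text
pin [ 2.  26.9]
tip [31.5 -3.3]
rwall top bend inner [-26.7 -20.3]
rwall [ 68.4 -20.4]
flare R [-59.9 -44.1]
flare L [-61.  43.]
```

step_arm --moves '[{"dx": 0,"dy": -2,"dz": 35,"ax": 0,"ay": 0,"az": 0},{"dx": 0,"dy": 0,"dz": 35,"ax": 0,"ay": 0,"az": 0},{"dx": 0,"dy": 0,"dz": 30,"ax": 0,"ay": 0,"az": 0},{"dx": 0,"dy": 0,"dz": 25,"ax": 0,"ay": 0,"az": 0},{"dx": 0,"dy": 0,"dz": 20,"ax": 0,"ay": 0,"az": 0},{"dx": 0,"dy": 0,"dz": 21,"ax": 0,"ay": 0,"az": 0},{"dx": 0,"dy": 0,"dz": 0,"ax": 0,"ay": 0,"az": 0},{"dx": 0,"dy": 0,"dz": 0,"ax": 0,"ay": 0,"az": 0}]'

```text
clock: 4.35
tool_pos: [0.4215, 0.2922, 0.0369]
orientation: [0.991, 0.136, 0.001, -0.0]
force: [0.1, -0.1, 1.0]
finger_gap: 0.991
finger_force: 0.0
```

step_arm --moves '[{"dx": 0,"dy": 0,"dz": 0,"ax": 0,"ay": 0,"az": 0},{"dx": 0,"dy": 0,"dz": 0,"ax": 0,"ay": 0,"az": 0},{"dx": 0,"dy": 0,"dz": 0,"ax": 0,"ay": 0,"az": 0},{"dx": 0,"dy": 0,"dz": 0,"ax": 0,"ay": 0,"az": 0},{"dx": 0,"dy": 0,"dz": 0,"ax": 0,"ay": 0,"az": 0},{"dx": 0,"dy": 0,"dz": 0,"ax": 0,"ay": 0,"az": 0},{"dx": 0,"dy": 0,"dz": 0,"ax": 0,"ay": 0,"az": 0},{"dx": 0,"dy": 0,"dz": 0,"ax": 0,"ay": 0,"az": 0},{"dx": 0,"dy": 0,"dz": 0,"ax": 0,"ay": 0,"az": 0},{"dx": 0,"dy": 0,"dz": 0,"ax": 0,"ay": 0,"az": 0}]' --fingers 25 --grip_force 40

```text
clock: 5.18
tool_pos: [0.4211, 0.2921, 0.0367]
orientation: [0.991, 0.136, 0.001, -0.0]
force: [-0.8, -0.9, 6.1]
finger_gap: 0.387
finger_force: 39.4
```

step_arm --moves '[{"dx": 0,"dy": 0,"dz": -20,"ax": 0,"ay": 0,"az": 0},{"dx": 0,"dy": 0,"dz": -20,"ax": 0,"ay": 0,"az": 0},{"dx": 0,"dy": 0,"dz": -20,"ax": 0,"ay": 0,"az": 0},{"dx": 6,"dy": 28,"dz": 0,"ax": 0,"ay": 0,"az": 0},{"dx": 6,"dy": 28,"dz": 0,"ax": 0,"ay": 0,"az": 0},{"dx": 6,"dy": 28,"dz": 0,"ax": 0,"ay": 0,"az": 0},{"dx": 6,"dy": 28,"dz": 0,"ax": 0,"ay": 0,"az": 0},{"dx": 6,"dy": 28,"dz": 0,"ax": 0,"ay": 0,"az": 0},{"dx": 6,"dy": 28,"dz": 0,"ax": 0,"ay": 0,"az": 0},{"dx": 0,"dy": 0,"dz": 0,"ax": 0,"ay": 0,"az": 0}]'

```text
clock: 6.02
tool_pos: [0.5023, 0.1359, 0.0957]
orientation: [0.991, 0.135, 0.001, 0.001]
force: [1.0, -0.6, -0.4]
finger_gap: 0.388
finger_force: 40.0
```

```bash
python3 - <<'E'
from h import *
s=bot.read_state(); print(s['tool_pos'],s['force'],s['finger_gap'])
c=cam('wrist'); cv2.imwrite('pics/w2.png',cv2.resize(c['img'][:,:,::-1],None,fx=1.5,fy=1.5))
c=cam('top'); cv2.imwrite('pics/t2.png',cv2.resize(c['img'][90:215,215:340,::-1],None,fx=4.6,fy=4.6,interpolation=cv2.INTER_CUBIC))
E
```

```text
[0.50230101 0.13586067 0.09572236] [ 1.00004461 -0.62964657 -0.43011402] 0.38752169086281324
```

View pics/w2.png

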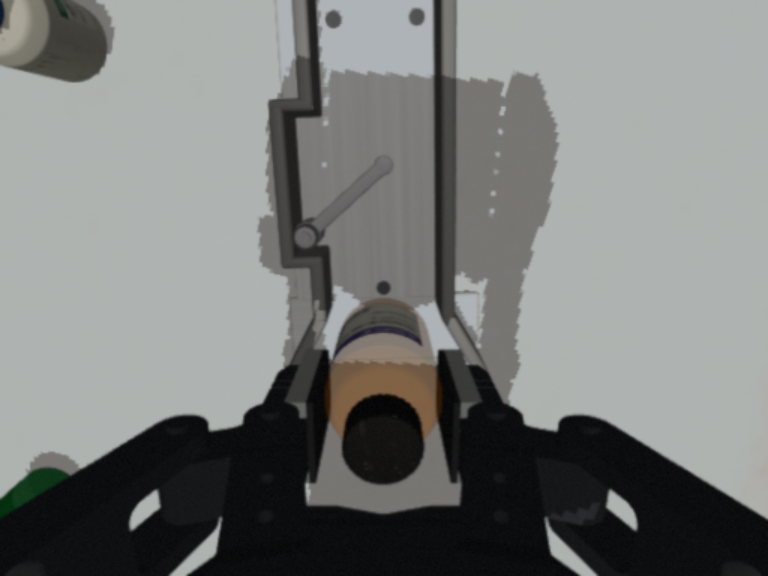

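The wrist view shows the bottle upright in the pads, centred at column 384. It lines up with the lane (bolt at (384,288), walls at ~325 and 437), and the pawl ahead is at rest. Lowering.

step_arm --moves '[{"dx": 0,"dy": -1.5,"dz": 15,"ax": 0,"ay": 0,"az": 0},{"dx": 0,"dy": 0,"dz": 15,"ax": 0,"ay": 0,"az": 0},{"dx": 0,"dy": 0,"dz": 12,"ax": 0,"ay": 0,"az": 0},{"dx": 0,"dy": 0,"dz": 8,"ax": 0,"ay": 0,"az": 0},{"dx": 0,"dy": 0,"dz": 3,"ax": 0,"ay": 0,"az": 0},{"dx": 0,"dy": 0,"dz": 0,"ax": 0,"ay": 0,"az": 0},{"dx": 0,"dy": 0,"dz": 0,"ax": 0,"ay": 0,"az": 0},{"dx": 0,"dy": 0,"dz": 0,"ax": 0,"ay": 0,"az": 0}]'

```text
clock: 6.78
tool_pos: [0.5002, 0.1412, 0.0427]
orientation: [0.991, 0.136, 0.001, -0.0]
force: [0.3, -0.1, -0.3]
finger_gap: 0.388
finger_force: 40.0
```

step_arm --moves '[{"dx": 5,"dy": 0.5,"dz": 1,"ax": 0,"ay": 0,"az": 0},{"dx": 8,"dy": 0.5,"dz": 0,"ax": 0,"ay": 0,"az": 0},{"dx": 8,"dy": 0,"dz": 0,"ax": 0,"ay": 0,"az": 0},{"dx": 8,"dy": 0,"dz": 0,"ax": 0,"ay": 0,"az": 0},{"dx": 8,"dy": 0,"dz": 0,"ax": 0,"ay": 0,"az": 0},{"dx": 7,"dy": 0,"dz": 0,"ax": 0,"ay": 0,"az": 0},{"dx": 7,"dy": 0,"dz": 0,"ax": 0,"ay": 0,"az": 0},{"dx": 7,"dy": 0,"dz": 0,"ax": 0,"ay": 0,"az": 0}]'

```text
clock: 7.45
tool_pos: [0.5563, 0.1555, 0.0409]
orientation: [0.991, 0.136, -0.0, 0.0]
force: [-1.2, -1.7, -0.9]
finger_gap: 0.389
finger_force: 40.1
```

```bash
python3 - <<'E'
from h import *
c=cam('wrist'); s=bot.read_state(); print(s['tool_pos'],s['force'],s['torque'],s['finger_gap'])
cv2.imwrite('pics/w3.png',cv2.resize(c['img'][:,:,::-1],None,fx=1.5,fy=1.5))
E
```

```text
[0.55797336 0.15590558 0.04135013] [ 0.86020338 -1.41187118 -1.51218467] [-0.25147806  0.02522941 -0.02991589] 0.38556145985417534
```

View pics/w3.png

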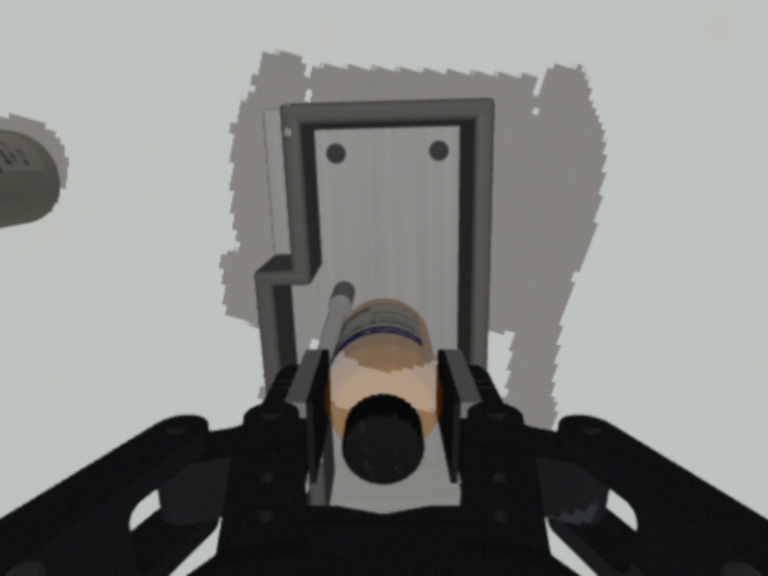

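The wrist view shows the pawl swung aside, its tip at (343,290), with the bottle centred between the walls. The end wall's face is near row 125. Pushing on about 50 mm.

step_arm --moves '[{"dx": 7,"dy": 0,"dz": 0,"ax": 0,"ay": 0,"az": 0},{"dx": 7,"dy": 0,"dz": 0,"ax": 0,"ay": 0,"az": 0},{"dx": 7,"dy": 0,"dz": 0,"ax": 0,"ay": 0,"az": 0},{"dx": 7,"dy": 0,"dz": 0,"ax": 0,"ay": 0,"az": 0},{"dx": 7,"dy": 0,"dz": 0,"ax": 0,"ay": 0,"az": 0},{"dx": 7,"dy": 0,"dz": 0,"ax": 0,"ay": 0,"az": 0},{"dx": 6,"dy": 0,"dz": 0,"ax": 0,"ay": 0,"az": 0},{"dx": 2,"dy": 0,"dz": 0,"ax": 0,"ay": 0,"az": 0},{"dx": 0,"dy": 0,"dz": 0,"ax": 0,"ay": 0,"az": 0},{"dx": 0,"dy": 0,"dz": 0,"ax": 0,"ay": 0,"az": 0}]'

```text
clock: 8.33
tool_pos: [0.6038, 0.1691, 0.0411]
orientation: [0.991, 0.136, -0.0, -0.0]
force: [-0.3, 0.2, -1.2]
finger_gap: 0.389
finger_force: 40.1
```

```bash
python3 - <<'E'
from h import *
c=cam('wrist'); s=bot.read_state(); print(s['tool_pos'],s['force'],s['torque'],s['finger_gap'])
cv2.imwrite('pics/w4.png',cv2.resize(c['img'][:,:,::-1],None,fx=1.5,fy=1.5))
E
```

```text
[0.60355813 0.16900806 0.04105465] [-0.27497934 -0.43557176 -0.29769345] [0.01550866 0.00658798 0.00193453] 0.382326271984574
```

View pics/w4.png

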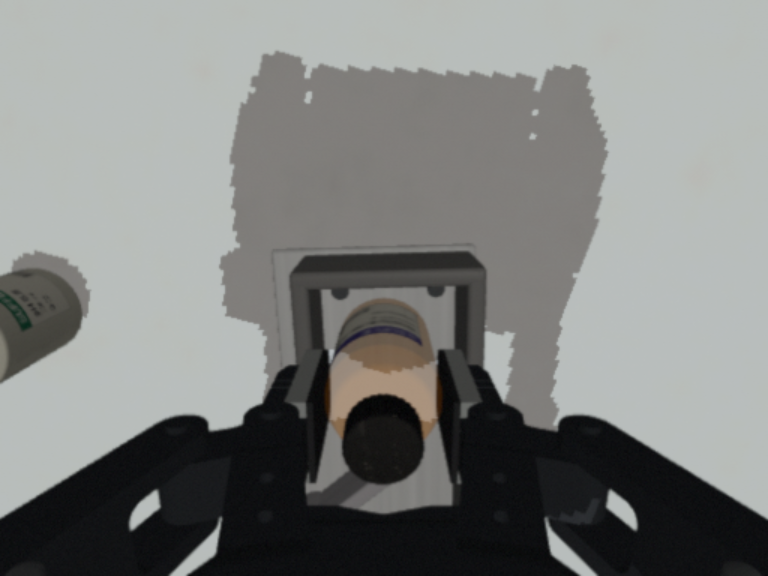

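The bottle is in the pocket and the pawl shows slanting behind it near (345,490). Lateral force is gone. Releasing and retreating.

step_arm --moves '[{"dx": 0,"dy": 0,"dz": 0.3,"ax": 0,"ay": 0,"az": 0},{"dx": 0,"dy": 0,"dz": 0,"ax": 0,"ay": 0,"az": 0},{"dx": 0,"dy": 0,"dz": 0,"ax": 0,"ay": 0,"az": 0},{"dx": 0,"dy": 0,"dz": 0,"ax": 0,"ay": 0,"az": 0},{"dx": 0,"dy": 0,"dz": 0,"ax": 0,"ay": 0,"az": 0},{"dx": 0,"dy": 0,"dz": 0,"ax": 0,"ay": 0,"az": 0}]' --fingers 65

```text
clock: 8.88
tool_pos: [0.604, 0.169, 0.0411]
orientation: [0.991, 0.136, 0.0, -0.0]
force: [-0.4, -0.2, -0.4]
finger_gap: 0.761
finger_force: 0.0
```

step_arm --moves '[{"dx": 0,"dy": 0,"dz": -5,"ax": 0,"ay": 0,"az": 0},{"dx": 0,"dy": 0,"dz": -15,"ax": 0,"ay": 0,"az": 0},{"dx": 0,"dy": 0,"dz": -25,"ax": 0,"ay": 0,"az": 0},{"dx": 0,"dy": 0,"dz": -30,"ax": 0,"ay": 0,"az": 0},{"dx": 0,"dy": 0,"dz": -30,"ax": 0,"ay": 0,"az": 0},{"dx": -35,"dy": 0,"dz": -15,"ax": 0,"ay": 0,"az": 0},{"dx": -35,"dy": 0,"dz": 0,"ax": 0,"ay": 0,"az": 0},{"dx": -30,"dy": 0,"dz": 0,"ax": 0,"ay": 0,"az": 0},{"dx": 0,"dy": 0,"dz": 0,"ax": 0,"ay": 0,"az": 0},{"dx": 0,"dy": 0,"dz": 0,"ax": 0,"ay": 0,"az": 0}]'

```text
clock: 9.72
tool_pos: [0.5062, 0.1417, 0.1613]
orientation: [0.991, 0.136, 0.0, -0.0]
force: [-0.6, 0.0, -0.3]
finger_gap: 0.759
finger_force: 0.0
```

```bash
python3 - <<'E'
from h import *
c=cam('wrist'); s=bot.read_state(); print(s['clock'],s['tool_pos'],s['finger_gap'])
cv2.imwrite('pics/w5.png',cv2.resize(c['img'][:,:,::-1],None,fx=1.5,fy=1.5))
E
```

```text
9.7667 [0.50781728 0.14208284 0.16166487] 0.7660655289033408
```

View pics/w5.png

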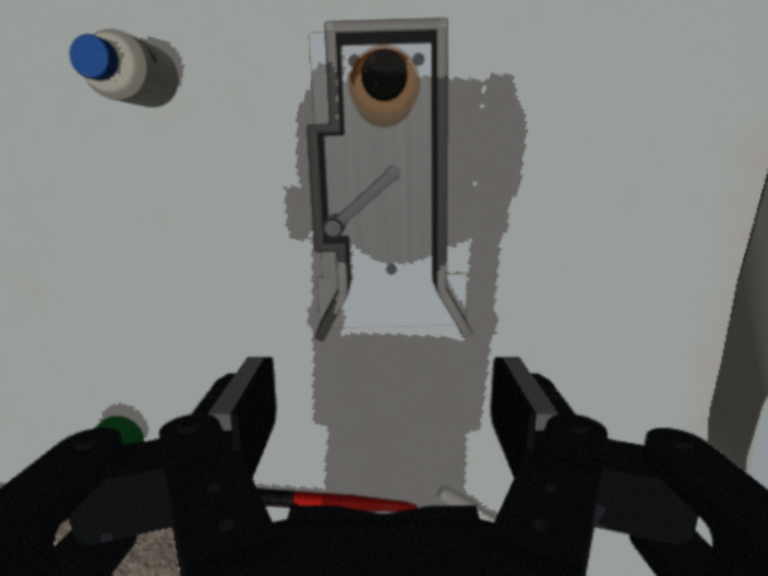

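The bottle stands upright in the pocket at (384,85), and the pawl from (333,228) to (393,173) is back at its rest slant. The gripper is clear of everything.

```bash
python3 -c "
from bench import bot
print(bot.finish_job())"
```

```text
the job is handed in; nothing more can be done
None
```

The amber screw-cap bottle stands upright in the pocket past the pawl, the pawl is back at rest behind it, and the job is handed in at about 10 s on the clock (no verdict was returned).

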